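# Lock the parts tumbler and start it

### The job

Lock the parts tumbler and start it: turn the lock ring on the pot by its lugs until the arrow on the ring points straight at the pointed tooth on the lid. Then, one key at a time, press the small round key on the control box fully down and let it up, and after that press the large round key fully down and let it up. Do not press the bar-shaped key, and leave the pipe coupling, the tin, the bolt and the wood block where they are.

Things in the scene. Friction and masses are not known exactly. Their poses are not given: they have to be found in the camera images.
- tumbler: grey round pot, fixed: foot flange 194 mm diameter, body 150 mm, fixed lid top at 112 mm with a low black cap (40 mm diameter) up to 121 mm. Origin on its axis at bench level, z up. On the lid near its rim are two raised black marks: a long pointed tooth (locked) and a round stud (open)
- lock_ring (a joint): angle of the aluminium lock ring about the pot's axis, rad, growing clockwise seen from above: 0 = arrow at the round stud (open), 1.2 = arrow at the pointed tooth (locked). It can travel 0 to 1.75, past the mark, and stays where left; about 3 N at a lug turns it either way. Ring 170 mm outside, 135 mm inside diameter, 95 to 113 mm above the bench
- lug_a (a point): top of the ring's lug nearer the robot, 108 mm from the pot's axis, 119 mm above the bench; lug_b is its twin across the ring. A lug is a radial bar 14 mm wide, 97 to 119 mm above the bench, reaching out from the ring and ending in an upright round knob 20 mm in diameter, 120 mm from the axis, 96 to 122 mm above the bench. Nothing is below a lug
- lug_b (a point): the same point on the other lug, the farther one
- ring_arrow (a point): inward-pointing tip of the black arrow on the ring's top, 68.5 mm from the pot's axis, 115 mm above the bench
- lock_tooth (a point): just beyond the outer tip of the pointed tooth on the lid, 66 mm from the pot's axis, 114 mm above the bench; the locked mark
- control_box: grey box 176 x 76 x 45 mm, fixed, long side along its x; origin at the centre of its underside. Three black spring keys in steel bezels stand in a row along its x, 48 mm apart, in any order
- key_small_top (a point): centre of the top face of the small round key, 16 mm diameter, 61 mm above the bench when up (12 mm above its bezel)
- key_large_top (a point): centre of the top face of the large round key, 32 mm diameter, 61 mm above the bench when up
- key_bar_top (a point): centre of the top face of the bar-shaped key, 12 x 40 mm, long side across the box, 61 mm above the bench when up: not to be pressed
- key_small (a joint): how far the small round key is pressed, m: 0 up, 0.006 fully down (about 4 N)
- key_large (a joint): how far the large round key is pressed, m: 0 up, 0.006 fully down (about 4 N)
- key_bar (a joint): how far the bar-shaped key is pressed, m: 0 up, 0.006 fully down
- coupling_a: galvanised pipe coupling standing on end, loose, 40 mm diameter, 48 mm tall; origin at the centre of its underside; bystander
- nail_tin: round tin, loose, 86 mm diameter, 40 mm tall; origin at the centre of its underside; bystander
- hex_bolt_a: steel hex bolt standing on its head, loose, 27 mm wide, 85 mm tall; origin at the centre of its underside; bystander
- wood_block: pine offcut lying flat, loose, 65 x 140 x 38 mm; origin at the centre of its underside; bystander

How it is judged (in metres and radians):
On the way, in this order (a step that is already met when the one before it is completed fails the run):
1. the lock ring's arrow is at the locked tooth (within 0.08 rad) (value of joint lock_ring between 1.12 and 1.28 rad), for 0.2 s.
2. the small round key is pressed down, alone, with the ring locked (all of step 1 and value of joint key_small above 0.0045 m and value of joint key_large below 0.002 m), for 0.02 s.
3. the large round key is pressed down, alone, with the ring locked (all of step 1 and value of joint key_large above 0.0045 m and value of joint key_small below 0.002 m), for 0.02 s.
At the end, for the whole second after the job is handed in: the ring's arrow points at the locked tooth within 0.08 rad (ring joint 1.12 to 1.28) and all three keys are up again (pressed less than 1.5 mm) (all of step 1 and value of joint each of key_small, key_large, key_bar below 0.0015 m); the robot touches nothing.
It fails at once if the bar-shaped key is pressed (more than 2.5 mm) (value of joint key_bar above 0.0025 m).
It fails at once if both round keys are pressed at once (each more than 3 mm) (value of joint each of key_small, key_large above 0.003 m).
It fails at once if the coupling, tin, bolt or wood block is moved more than 30 mm (distance of any of coupling_a, nail_tin, hex_bolt_a, wood_block from where it was at the start of the episode above 0.03 m).
It fails at once if the coupling or the bolt is knocked over (tilted more than 0.5 rad) (angle between any of coupling_a, hex_bolt_a's own z axis and vertical above 0.5 rad).
It also fails if it takes over 45 s, if anything falls off the work surface, if the arm or the gripper's body presses on something with over 40 N, if the wrist force passes 120 N, or if a joint passes its speed limit or range.

### The arm

A 6-joint arm with a two-finger parallel gripper is mounted at the origin on the work surface; the furniture and walls round the work are solid. World frame = base frame: x ahead of the robot, y to its left, z up, the work surface at z = 0. Lengths are in m, angles in degrees, forces in N, time in s.
With the tool pointing down it reaches from about 0.4 to 0.825 m from the base axis. Payload 7 kg.
Tool frame: the origin (TCP) lies midway between the tips of the shut fingers; the grasp point (between the pads) lies 19 mm behind it; z points along the fingers, y is the line along which they close (so a half turn about z gives the same grasp; the last joint's range is limited). The gripper opens to 88 mm and grips with 3 to 60 N. Pads are 19 mm wide; open, the fingers measure 130 mm over their backs; the gripper's body (78 mm by 193 mm) begins 47 mm behind the grasp point.
Start: joints at [-50.013, 20.546, 0.682, 0, -70.136, -16.507], TCP at [0.269, -0.619, 0.227] pointing down, gripper open.
Joint ranges: [-176.03, 176.03], [-82.01, 121.73], [-58.28, 71.71], [-173.87, 95.51], [-174.79, -0.11], [-173.66, 173.66]. Speed limits (degrees/s): [136.94, 136.94, 172.46, 180, 180, 180].

### API

Orientations are given as [roll, pitch, yaw] about the fixed x, y, z axes, in that order (R = Rz(yaw) Ry(pitch) Rx(roll)).
In Python, from plant import * gives the robot as it stands.
- The arm moves only by the tool move_arm, never from a script. Its argument "commands" is a list of rows, each a list of 7 numbers: the shift along the world's x, y, z in mm, then the turn, a rotation vector about the world's x, y, z in degrees, then the opening in per cent of the stroke, from 0 (shut) to 100 (fully open). In form: [[x, y, z, rx, ry, rz, fingers], ...]. A call has 1 to 20 rows; each row shifts and turns the commanded pose from where the row before left it; what a row does not reach is not made up. A row lasts 1/10 s, in which the tool goes at most 50 mm and 8.59 degrees, less where a joint would pass 70% of its speed; a pose out of reach is approached as far as the arm can. A call with a gripper value outside its range is refused whole. The fingers move at their own pace and stop on an object; "squeeze" is the grip in N (left out, the last holds). Time passes only in rows, so rows that do not move let the fingers close. It gives the time, the measured TCP pose, the force and the opening at its end, in the units of the state.
- get_state(): the state, without advancing time (a new reading comes with each control period).
- capture(name): name is "side" or "top"; returns a dict with "frame" (384x512x3 uint8, blue, green, red), "camera_matrix" (3x3 intrinsics, pixels), "dist_coeffs" ([k1, k2, p1, p2, k3] as OpenCV has them; the pictures are not rectified), "world_to_cam" (4x4, takes a point from world to camera coordinates). Camera axes: x right, y up, looking along -z (the intrinsics and any distortion apply to the point x, -y, -z); pixel columns grow to the right and rows downward; lengths in m; the calibration is good to about 2 mm. A picture is of the moment at which its call begins. There is no depth.
- close_job(): hands the job in, once; it reports no verdict.
The state is a dict: "time_s": time; "joints": joint angles; "qd": joint speeds; "joint_torque": joint torques, N m; "tcp_pos": TCP position; "eef_rot": TCP orientation; "contact_force": force on the tool from outside, world axes, zero at the start; "moment": the same for the moment, N m; "gripper_width": finger opening in m.
Only numpy, scipy, OpenCV 4.12 (cv2) and the standard library are available. Lean on these libraries where they do the work, as an engineer would, in place of code of your own. Each camera call takes 0.05 s, during which the arm holds its last target. There are 200 camera calls.

## Working session

There is one attempt and no reset: what is moved stays moved. The work goes in short steps, Python scripts to look and compute and a tool call to move; the robot and the scene stay as the last step left them, time stands still between calls to the robot, and variables do not carry over. Pictures are saved under pics/ and viewed, on a budget of 10 in all, crops included, one or two more only if the job needs it, and the job is handed in when it is done.

Besides the shell and the picture viewer there is one more tool, called after "Call:" as name(argument=value, ...) on one line, values as JSON. move_arm: Moves the arm, as the interface text tells. Its arguments: {"type":"object","properties":{"commands":{"type":"array"},"squeeze":{"type":"number"}},"required":["commands"]}

```bash
mkdir -p pics
cat > h.py <<'E'
from plant import *
import numpy as np, cv2
def save(c,n): cv2.imwrite(f'pics/{n}.png',c['frame'])
def ray(c,uv):
    p=cv2.undistortPoints(np.array([[uv]],float),c['camera_matrix'],c['dist_coeffs'])[0,0]
    T=c['world_to_cam'];R=T[:3,:3]
    return -R.T@T[:3,3], R.T@np.array([p[0],-p[1],-1.])
def onz(c,uv,z):
    o,d=ray(c,uv); return o+d*(z-o[2])/d[2]
def proj(c,P):
    T=c['world_to_cam'];q=T[:3,:3]@np.array(P,float)+T[:3,3]
    q=np.array([[q[0],-q[1],-q[2]]])
    return cv2.projectPoints(q,np.zeros(3),np.zeros(3),c['camera_matrix'],c['dist_coeffs'])[0][0,0]
E
python3 - <<'E'
from h import *
import pickle
d={n:capture(n) for n in('top','side')}
pickle.dump(d,open('c0.pkl','wb'))
for n in d: save(d[n],n+'0'); print(n,ray(d[n],(256,192)))
print(get_state())
E
```

```text
top (array([ 0.51159145, -0.14487163,  1.04906583]), array([ 0.05207315, -0.01725839, -0.99857167]))
side (array([0.25268634, 0.64886118, 0.56686318]), array([ 0.32421278, -0.80475915, -0.49730495]))
{'time_s': 0.1, 'joints': array([-5.00136266e+01,  2.05891857e+01,  6.41344237e-01, -1.69367693e-02,
       -7.01379482e+01, -1.65062497e+01]), 'qd': array([ 0.05935449, -0.04192951,  0.14065547, -0.02900001,  0.0340292 ,
        0.01631642]), 'joint_torque': array([-1.32976253e-03, -5.84163773e+01,  2.93752724e+01,  7.01558366e+00,
        1.01398284e-02, -7.85833572e-05]), 'tcp_pos': array([ 0.2687366 , -0.61873141,  0.22571561]), 'eef_rot': array([ 1.79913222e+02, -9.11025315e-03, -1.56525636e+02]), 'contact_force': array([ 0.00316687, -0.91178866,  0.47660167]), 'moment': array([-0.03635475,  0.00394338, -0.06230428]), 'gripper_width': 0.08778679848990095}
```

View pics/top0.png

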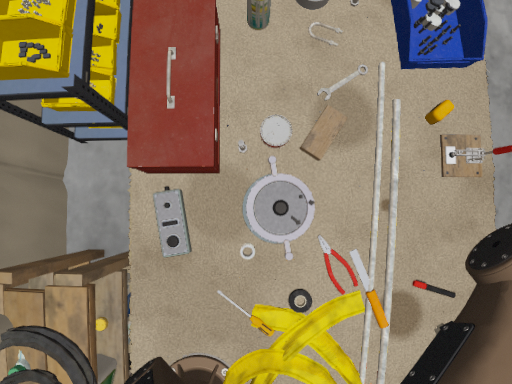

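View pics/side0.png

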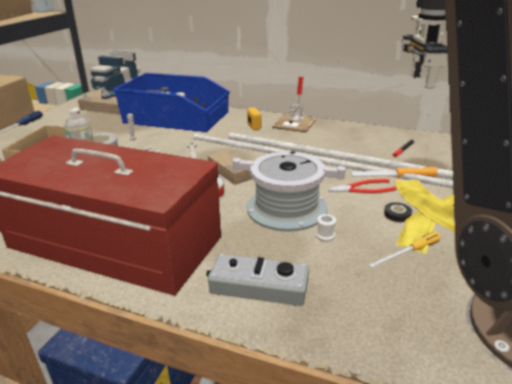

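Top view: pot at about (280,208), lugs at (272,163) and (289,254), and the box at (172,222). Its keys look like small (168,206), bar (169,223) and large (173,241). The coupling is at (247,252), the bolt at (242,146), the tin at (276,131) and the block at (322,132). The side view shows the key order small, bar, large, and it agrees.

Run:
```python
from h import *
import pickle
d=pickle.load(open('c0.pkl','rb'));c=d['top']
f=c['frame']
a=cv2.resize(f[145:275,215:345],(520,520),interpolation=cv2.INTER_CUBIC)
b=cv2.resize(f[175:265,145:200],None,fx=5,fy=520/90,interpolation=cv2.INTER_CUBIC)
cv2.imwrite('pics/crop.png',np.hstack([a,b]))
for n,uv,z in [('lug1',(272,163),.12),('lug2',(289,254),.12),('cap',(280.5,208),.121),('small',(168,206),.061),('bar',(169,223),.061),('large',(173,241),.061),('coup',(247,252),.048),('bolt',(242,146),.085),('tin',(276,131),.04),('block',(322,132),.038)]: print(n,onz(c,uv,z).round(4))
g=cv2.cvtColor(f,cv2.COLOR_BGR2GRAY)
def blobs(m,x0,y0,z):
    n,l,s,ce=cv2.connectedComponentsWithStats(m.astype(np.uint8))
    for i in range(1,n):
        if s[i,4]>=6: u=ce[i]+[x0,y0]; print(s[i,4],u.round(1),onz(c,u,z).round(4))
blobs(g[175:265,148:198]<75,148,175,.061)
print('pot');blobs(g[170:248,245:315]<90,245,170,.116)
```

```text
lug1 [ 0.6313 -0.2006  0.12  ]
lug2 [ 0.4084 -0.2407  0.12  ]
cap [ 0.5207 -0.2206  0.121 ]
small [0.5273 0.0678 0.061 ]
bar [0.483 0.065 0.061]
large [0.4363 0.0544 0.061 ]
coup [ 0.4064 -0.1379  0.048 ]
bolt [ 0.6799 -0.1262  0.085 ]
tin [ 0.7284 -0.2169  0.04  ]
block [ 0.7264 -0.3419  0.038 ]
12 [166.5 188. ] [0.5744 0.0721 0.061 ]
23 [166.8 204.9] [0.5302 0.071  0.061 ]
46 [169.4 222.9] [0.4834 0.0639 0.061 ]
102 [172.5 241. ] [0.4363 0.0557 0.061 ]
pot
8 [300.1 196.1] [ 0.5497 -0.2696  0.116 ]
195 [280.2 207.4] [ 0.5222 -0.2202  0.116 ]
11 [310.9 202.3] [ 0.5344 -0.2962  0.116 ]
24 [295.3 220.2] [ 0.4905 -0.2572  0.116 ]
```

View pics/crop.png

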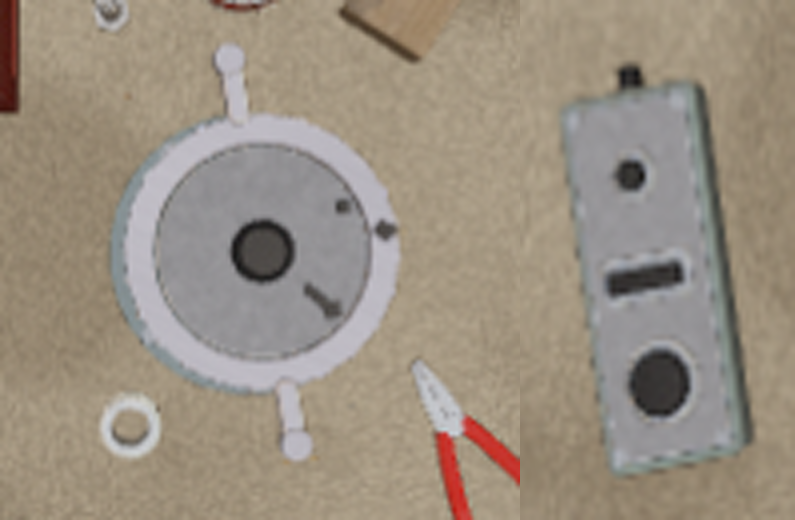

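Call:
move_arm(commands=[[11,31.5,0,0,0,-1.15,60],[11,31.5,0,0,0,-1.15,60],[11,31.5,0,0,0,-1.15,60],[11,31.5,0,0,0,-1.15,60],[11,31.5,0,0,0,-1.15,60],[11,31.5,0,0,0,-1.15,60],[11,31.5,0,0,0,-1.15,60],[11,31.5,0,0,0,-1.15,60],[11,31.5,0,0,0,-1.15,60],[11,31.5,0,0,0,-1.15,60],[11,31.5,0,0,0,-1.15,60],[11,31.5,0,0,0,-1.15,60],[0,0,-20,0,0,0,60],[0,0,-20,0,0,0,60],[0,0,0,0,0,0,60],[0,0,0,0,0,0,60]], squeeze=10)

```text
time_s: 1.7
tcp_pos: [0.4008, -0.2412, 0.1868]
eef_rot: [-180.0, -0.1, -170.3]
contact_force: [-0.4, 0.3, -0.8]
gripper_width: 0.0528
```

Run:
```python
from h import *
c=capture('top');s=capture('side')
print(get_state()['tcp_pos'],get_state()['eef_rot'])
a=cv2.resize(c['frame'][180:330,200:350],(400,400),interpolation=cv2.INTER_CUBIC)
u,v=proj(s,(.402,-.241,.122)).astype(int);print(u,v, proj(c,(.403,-.241,.122)))
b=cv2.resize(s['frame'][v-75:v+75,u-75:u+75],(400,400),interpolation=cv2.INTER_CUBIC)
cv2.imwrite('pics/near.png',np.hstack([a,b]))
```

```text
[ 0.40137469 -0.24149712  0.18748662] [-1.79962716e+02  5.27815390e-02 -1.70335018e+02]
342 166 [289.20240885 256.33172372]
```

View pics/near.png

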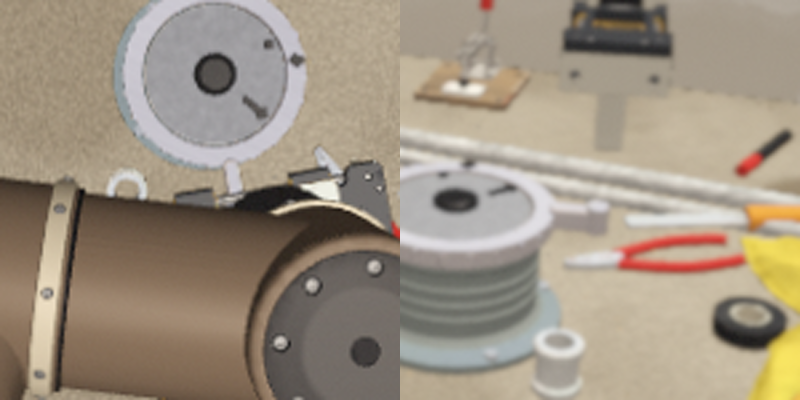

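Side crop: the fingers at (608,120) are above the knob at (597,213), as projected. In the top crop the lug lies between the open fingers, and the arrow at (297,60) and tooth tip at (266,115) stay visible. Next I descend and grip.

Call:
move_arm(commands=[[0,0,-20,0,0,0,60],[0,0,-20,0,0,0,60],[0,0,-20,0,0,0,60],[0,0,-20,0,0,0,60],[0,0,-16,0,0,0,60],[0,0,0,0,0,0,60],[0,0,0,0,0,0,15],[0,0,0,0,0,0,15],[0,0,0,0,0,0,15],[0,0,0,0,0,0,15],[0,0,0,0,0,0,15],[0,0,0,0,0,0,15]], squeeze=10)

```text
time_s: 3.0
tcp_pos: [0.4011, -0.2411, 0.091]
eef_rot: [-180.0, 0.0, -170.3]
contact_force: [-1.3, 1.9, 5.2]
gripper_width: 0.0195
```

Call:
move_arm(commands=[[-0.66,5.2,0,0,0,-2.5,15],[-0.66,5.2,0,0,0,-2.5,15],[-0.2,5.23,0,0,0,-2.5,15],[-0.2,5.23,0,0,0,-2.5,15],[0.26,5.23,0,0,0,-2.5,15],[0.26,5.23,0,0,0,-2.5,15],[0.71,5.19,0,0,0,-2.5,15],[0.71,5.19,0,0,0,-2.5,15],[1.16,5.11,0,0,0,-2.5,15],[1.16,5.11,0,0,0,-2.5,15],[1.6,4.99,0,0,0,-2.5,15],[1.6,4.99,0,0,0,-2.5,15],[2.03,4.83,0,0,0,-2.5,15],[2.03,4.83,0,0,0,-2.5,15],[2.44,4.63,0,0,0,-2.5,15],[2.44,4.63,0,0,0,-2.5,15],[2.84,4.4,0,0,0,-2.5,15],[2.84,4.4,0,0,0,-2.5,15],[0,0,0,0,0,0,15]])

```text
time_s: 4.9
tcp_pos: [0.4204, -0.1511, 0.0908]
eef_rot: [-179.9, -0.1, 144.6]
contact_force: [-5.6, 5.9, 10.0]
gripper_width: 0.0196
```

Run:
```python
from h import *
c=capture('top')
print(get_state()['tcp_pos'],get_state()['eef_rot'])
g=cv2.cvtColor(c['frame'],cv2.COLOR_BGR2GRAY)
x0,y0=245,170
n,l,s,ce=cv2.connectedComponentsWithStats((g[170:248,245:318]<95).astype(np.uint8))
for i in range(1,n):
  if s[i,4]>=5:
    p=onz(c,ce[i]+[x0,y0],.115);r=p[:2]-[.5205,-.2205];print(s[i,4],p.round(4),np.hypot(*r).round(4),np.degrees(np.arctan2(r[1],r[0])).round(1))
cv2.imwrite('pics/turn.png',cv2.resize(c['frame'][150:270,220:340],(600,600),interpolation=cv2.INTER_CUBIC))
```

```text
[ 0.42041509 -0.15104737  0.09085956] [-1.79967066e+02 -8.14926937e-02  1.44669920e+02]
8 [ 0.5497 -0.2697  0.115 ] 0.0573 -59.3
194 [ 0.5223 -0.2203  0.115 ] 0.0018 7.0
24 [ 0.4905 -0.2574  0.115 ] 0.0476 -129.2
9 [ 0.4795 -0.2836  0.115 ] 0.0753 -123.0
51 [ 0.457  -0.1482  0.115 ] 0.0962 131.3
142 [ 0.4365 -0.1644  0.115 ] 0.101 146.3
```

View pics/turn.png

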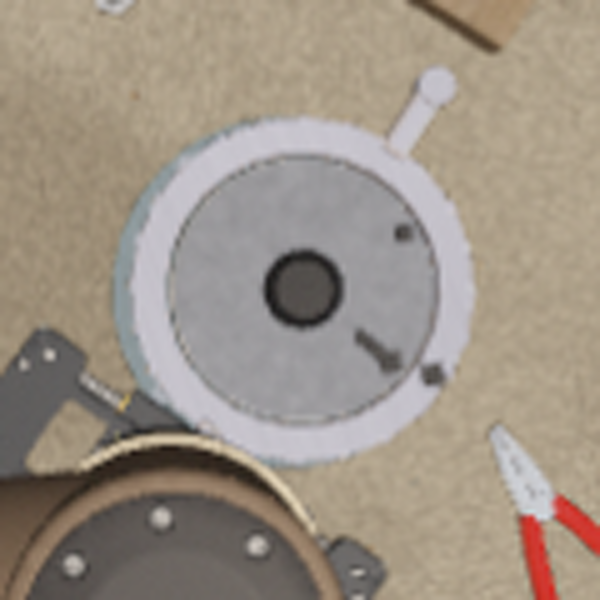

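The arrow at (432,374) is about 6° short of the tooth tip at (397,370), as seen from the axis at (304,288). I turn it 6° more.

Call:
move_arm(commands=[[1.9,2.5,0,0,0,-1.5,15],[1.9,2.5,0,0,0,-1.5,15],[2.0,2.4,0,0,0,-1.5,15],[2.0,2.4,0,0,0,-1.5,15],[0,0,0,0,0,0,15],[0,0,0,0,0,0,15],[0,0,0,0,0,0,15]])

```text
time_s: 5.65
tcp_pos: [0.4277, -0.1414, 0.0908]
eef_rot: [-179.9, -0.1, 138.7]
contact_force: [-7.3, 5.5, 11.8]
gripper_width: 0.0199
```

```bash
cat > ang.py <<'E'
from h import *
c=capture('top')
print(get_state()['tcp_pos'],get_state()['eef_rot'],get_state()['contact_force'])
g=cv2.cvtColor(c['frame'],cv2.COLOR_BGR2GRAY)
w=np.clip(150.-g[170:248,245:318],0,None)
n,l,s,ce=cv2.connectedComponentsWithStats((w>35).astype(np.uint8))
for i in range(1,n):
  if s[i,4]>=5:
    ys,xs=np.nonzero(l==i);ww=w[ys,xs];u=[(xs*ww).sum()/ww.sum()+245,(ys*ww).sum()/ww.sum()+170]
    p=onz(c,u,.115);r=p[:2]-[.5215,-.2204];print(s[i,4],np.hypot(*r).round(4),np.degrees(np.arctan2(r[1],r[0])).round(1))
cv2.imwrite('pics/turn2.png',cv2.resize(c['frame'][150:270,220:340],(600,600),interpolation=cv2.INTER_CUBIC))
E
python3 ang.py
```

```text
[ 0.42773133 -0.14138113  0.0908054 ] [-1.79937302e+02 -1.07339268e-01  1.38669582e+02] [-7.06281375  5.72558035 12.10718447]
9 0.0566 -59.8
204 0.001 18.2
33 0.0479 -129.5
47 0.0942 122.7
12 0.0763 -129.2
127 0.0958 142.1
77 0.1139 143.5
```

View pics/turn2.png

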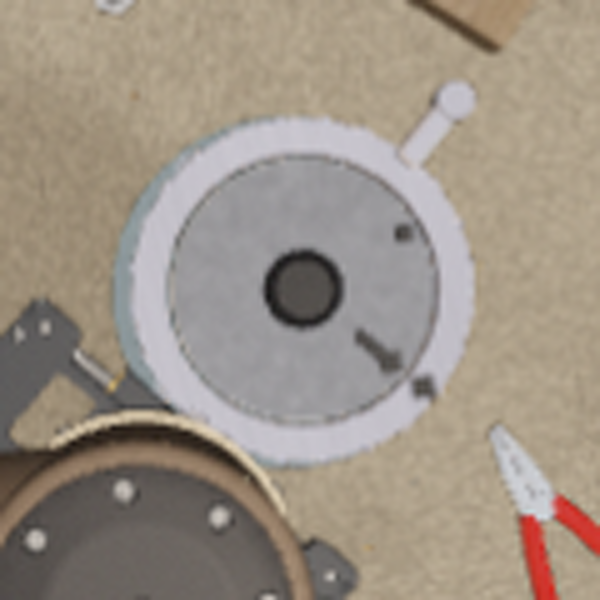

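Arrow and tooth bearings agree within 0.3° (-129.2 and -129.5), and the arrow is 69.4° from the stud. I release and move above the small key.

Call:
move_arm(commands=[[0,0,0,0,0,0,60],[0,0,0,0,0,0,60],[0,0,0,0,0,0,60],[0,0,0,0,0,0,60],[0,0,0,0,0,0,60],[0,0,20,0,0,0,60],[0,0,20,0,0,0,60],[0,0,20,0,0,0,60],[0,0,20,0,0,0,60],[0,0,20,0,0,0,60],[0,0,0,0,0,0,60]])

```text
time_s: 6.8
tcp_pos: [0.4307, -0.1418, 0.1932]
eef_rot: [179.8, 0.2, 138.7]
contact_force: [-0.1, -0.7, 0.0]
gripper_width: 0.0525
```

Call:
move_arm(commands=[[0,20,0,0,0,5.06,0],[0,20,0,0,0,5.06,0],[0,20,0,0,0,5.06,0],[0,20,0,0,0,5.06,0],[0,20,0,0,0,5.06,0],[0,20,0,0,0,5.06,0],[0,20,0,0,0,5.06,0],[0,20,0,0,0,5.06,0],[0,26,0,0,0,5.06,0],[0,27,0,0,0,5.06,0],[20,0,0,0,0,0,0],[20,0,0,0,0,0,0],[20,0,0,0,0,0,0],[20,0,0,0,0,0,0],[22,0,0,0,0,0,0],[0,0,-30,0,0,0,0],[0,0,-30,0,0,0,0],[0,0,-20,0,0,0,0],[0,0,0,0,0,0,0],[0,0,0,0,0,0,0]])

```text
time_s: 8.8
tcp_pos: [0.5311, 0.0712, 0.1105]
eef_rot: [-180.0, -0.1, -170.7]
contact_force: [0.7, -0.7, 1.4]
gripper_width: 0.0002
```

```bash
cp pics/turn2.png pics/turn2a.png; python3 ang.py
python3 - <<'E'
from h import *
s=capture('side');c=capture('top')
t=get_state()['tcp_pos'];out=[]
for P in [(.5305,.0717,.061),(.4834,.0639,.061),(.4363,.0557,.061),t]: print(proj(s,P).round(1))
u,v=proj(s,t).astype(int)
a=cv2.resize(s['frame'][v-40:v+60,u-50:u+90],None,fx=4,fy=4,interpolation=cv2.INTER_CUBIC)
cv2.imwrite('pics/key1.png',a);print(u-50,v-40)
E
```

```text
[0.53166002 0.07146565 0.11132368] [-1.79992096e+02  4.60909238e-02 -1.70703352e+02] [ 0.31071909  0.70935161 -0.85923896]
9 0.0566 -59.8
208 0.001 20.4
36 0.0479 -129.4
13 0.0762 -129.0
[234.2 259. ]
[259.9 262.1]
[286.2 265.1]
[232.2 236. ]
182 195
```

View pics/key1.png

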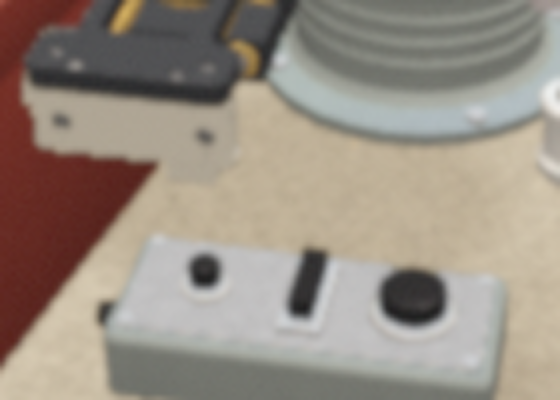

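The small key at crop (206,265) sits under the fingertip at (195,178), with the bar key at (309,275) about 48 mm away. The ring stayed put at -129.0 against -129.4. The side view puts the keys about 2 px (3 mm) lower than projected, so I shift y by +1.5 mm and press.

Call:
move_arm(commands=[[-0.5,1.5,-20,0,0,0,0],[0,0,-18,0,0,0,0],[0,0,-6,0,0,0,0],[0,0,-4,0,0,0,0],[0,0,-3,0,0,0,0],[0,0,-2,0,0,0,0],[0,0,-2,0,0,0,0],[0,0,0,0,0,0,0],[0,0,0,0,0,0,0]])

```text
time_s: 9.85
tcp_pos: [0.5311, 0.073, 0.0561]
eef_rot: [180.0, 0.1, -170.7]
contact_force: [-0.3, 0.3, 4.0]
gripper_width: 0.0006
```

Call:
move_arm(commands=[[0,0,-1,0,0,0,0],[0,0,-1,0,0,0,0],[0,0,-0.5,0,0,0,0],[0,0,0,0,0,0,0],[0,0,0,0,0,0,0]])

```text
time_s: 10.35
tcp_pos: [0.5312, 0.073, 0.055]
eef_rot: [-180.0, 0.1, -170.7]
contact_force: [-5.5, -0.5, 20.7]
gripper_width: 0.0002
```

The key is bottomed at z=0.055 with the force rising to 21 N. I lift clear and go to the large key.

Call:
move_arm(commands=[[0,0,10,0,0,0,0],[0,0,20,0,0,0,0],[0,0,27.5,0,0,0,0],[0,0,0,0,0,0,0],[-19,-3.1,0,0,0,0,0],[-19,-3.1,0,0,0,0,0],[-19,-3.1,0,0,0,0,0],[-19,-3.1,0,0,0,0,0],[-18.5,-3.1,0,0,0,0,0],[0,0,0,0,0,0,0],[0,0,-20,0,0,0,0],[0,0,-18,0,0,0,0],[0,0,-6,0,0,0,0],[0,0,-4,0,0,0,0],[0,0,-3,0,0,0,0],[0,0,-2,0,0,0,0],[0,0,-2,0,0,0,0],[0,0,0,0,0,0,0]])

```text
time_s: 12.15
tcp_pos: [0.4362, 0.0573, 0.0558]
eef_rot: [-180.0, 0.0, -170.7]
contact_force: [-1.4, -1.3, 4.3]
gripper_width: 0.0005
```

Call:
move_arm(commands=[[0,0,-1,0,0,0,0],[0,0,-1,0,0,0,0],[0,0,0,0,0,0,0],[0,0,0,0,0,0,0]])

```text
time_s: 12.55
tcp_pos: [0.4363, 0.0573, 0.0551]
eef_rot: [-180.0, 0.0, -170.7]
contact_force: [-8.3, -1.3, 22.7]
gripper_width: 0.0003
```

Bottomed at 23 N. I lift and do a final check.

Call:
move_arm(commands=[[0,0,10,0,0,0,0],[0,0,20,0,0,0,0],[0,0,30,0,0,0,0],[0,0,40,0,0,0,0],[0,0,0,0,0,0,0],[0,0,0,0,0,0,0]])

```text
time_s: 13.15
tcp_pos: [0.4367, 0.0579, 0.1547]
eef_rot: [179.9, 0.2, -170.7]
contact_force: [-0.1, -0.5, -0.5]
gripper_width: 0.0008
```

```bash
python3 ang.py
python3 - <<'E'
from h import *
s=capture('side');save(s,'fin')
cv2.imwrite('pics/fin.png',cv2.resize(s['frame'][140:310,180:350],(680,600),interpolation=cv2.INTER_CUBIC))
E
```

```text
[0.43601391 0.05751861 0.15367634] [ 1.79948165e+02  5.44441812e-02 -1.70733735e+02] [ 0.38953791 -0.44293235 -0.39673394]
9 0.0566 -59.8
209 0.001 21.0
35 0.0477 -129.4
12 0.0763 -129.2
```

View pics/fin.png

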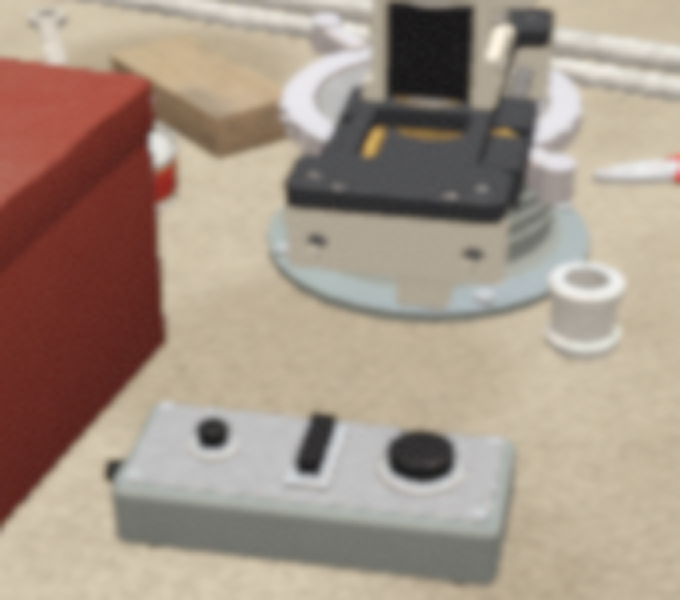

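All three keys are up, at (212,433), (316,443) and (421,455). The coupling stands upright at (585,308), the gripper is clear, and the arrow is still on the tooth.

```bash
python3 -c "
from plant import *
print(close_job())"
```

```text
the job is handed in; nothing more can be done
None
```

The tumbler is locked, both round keys have been pressed in order, and the job is handed in; it reports no verdict.

- **Lock ring:** I gripped the near lug's knob and turned the ring about 51° clockwise. In the last top view the arrow bears -129.2° and the tooth -129.4°. The arrow is 69.4° from the stud, where 68.75° is ideal, so it is within about 0.01 rad. It did not shift after I let go.
- **Keys:** I pressed the small key and then the large one, each until it bottomed at a tip height of 55 mm, with the force rising to 21 N and 23 N. In the last side view all three keys are up, and I never pressed the bar key.
- **Bystanders:** In that view the coupling is upright and the wood block is in place. The gripper hung well clear of everything, with contact force near zero. I did not re-measure the tin and bolt, but the arm never went near them.
- **Disagreement:** The side view put the keys about 3 mm off from the top view, which is slightly more than the stated calibration error. I shifted the presses by 1.5 mm to split the difference.

The robot clock was at about 13 s, against the 45 s limit. I viewed 8 pictures.

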